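Change over the mixing block heater to the vial block

TASK

Fit the vial block, the aluminium block with four wide wells, on the mixing block heater. Turn the wing of the heater's quarter-turn stud back in line with the block's slot, lower the block gently over it until it sits flat in the pocket with its cut corner in the pocket's cut corner, then turn the wing clockwise to its stop so that it locks the block down. Leave the block with the small holes, the vials and the other things as they are.

Things in the scene. Friction and masses are not known exactly. Their poses are not given: they have to be found in the camera images.
- vial_block: loose aluminium block to fit, 0.3-0.5 kg. Origin: centre of underside; x along its length. Flange 104 (x) x 72 (y) x 8 mm, its +x +y corner cut off at 45 degrees (14 mm), the others square. On it a body 96 x 58 mm (x, y) up to z = 38 mm: grip across the 58 mm sides. Four wells, 23 mm wide, at x +-33, y +-14.5 mm; in the middle a slot 32 (x) x 14 (y) mm right through for the stud's wing.
- tube_block: the other loose block, to be left alone: same outside shape, slot, cut corner, origin and axes, but twelve small holes of 10.5 mm in place of the four wells. The two blocks lie left of the heater; which lies in which place varies.
- shaker: mixing block heater, fixed: white case 190 (x) x 130 (y) x 62 mm, sloped control panel in front (-x). Origin: centre of underside; x to the back. On top a dark grey platform with a pocket; its rim stands 8 mm over the pocket floor, with a 2.5 mm bevelled lead-in. 1.5 mm play round the block; the pocket's cut corner is at +x +y, so the seated block's axes lie along the shaker's.
- pocket (a point): middle of the pocket floor, 72 mm over the worktop; the seated block's origin comes here. Axes as those of the shaker (pocket length along x). The stud stands upright here: a 9 mm round stem that carries the wing.
- lock_wing (a joint): angle of the stud's wing, rad. 0: at its stop, wing along the pocket's x, in line with the slot, so it passes through. Grows as the wing turns clockwise seen from above. 1.57: at the other stop, wing along the pocket's y, across the slot: locked. Stays where left (0.04 N m friction); sinks 2 mm in all from 0 to 1.57.
- wing_mid (a point): middle of the wing, a black upright bar 27 mm long (its own x), 8 mm thick (its own y) and 16 mm high (8 mm above and below this point); at angle 0 its underside is 40.4 mm over the pocket floor, 2.4 mm over the top of a seated block.
- vial_a: small upright glass vial with a blue cap, 24 mm wide, 44 mm high, bystander; origin at its foot
- vial_b: small upright glass vial with a white cap, 24 mm wide, 44 mm high, bystander; origin at its foot
- vial_c: small upright glass vial with a blue cap, 24 mm wide, 44 mm high, bystander; origin at its foot
- computer_mouse: black computer mouse, 110 x 56 x 34 mm, before the left end of the furnace, bystander; origin at its underside
- wrench: open-end spanner 128 x 27 x 6 mm lying between the mixing heater and the tube furnace, bystander; origin at its underside. The furnace, a fixed drum 315 mm high, fills x > 0.62 m, y = -0.05 to 0.45 m, behind the two blocks: keep the arm and what it carries in front of it.
- stick: blue data stick, 51 x 16 x 8 mm, lying before the furnace, bystander; origin at its underside

How it is judged:
On the way, in this order (a step that is already met when the one before it is completed fails the run):
1. the wing is turned back in line with the slot (within 7 degrees of its stop) (value of joint lock_wing below 0.12 rad), for 0.2 s.
2. the vial block sits in the pocket, flat, square and the right way round, over the wing (horizontal distance between vial_block and pocket below 0.004 m and z of vial_block in the frame of pocket below 0.002 m and angle between vial_block's own z axis and vertical below 0.035 rad and angle between the x axis of vial_block and the x axis of shaker, either way round below 0.07 rad), for 0.2 s.
At the end, for the whole second after the job is handed in: The vial block rests in the pocket: its underside within 2 mm of the pocket floor, its middle within 4 mm of the pocket's middle, tilted less than 2 degrees and square to the pocket within 4 degrees; the wing is turned across the slot to at least 1.4 rad (80 degrees); everything is let go and still (all of step 2 and value of joint lock_wing above 1.4 rad and z of vial_block in the frame of pocket above -0.002 m and linear speed of vial_block below 0.01 m/s); the robot touches nothing.
It fails at once if the block is dropped or slammed into the pocket (faster than 0.45 m/s within 60 mm of the pocket) (distance between vial_block and pocket below 0.06 m and linear speed of vial_block above 0.45 m/s).
It fails at once if the other block is moved (more than 30 mm) (distance of tube_block from where it was at the start of the episode above 0.03 m).
It fails at once if a vial is tipped over or pushed away, or the mouse, spanner or data stick is pushed away (more than 30 mm) (angle between any of vial_a, vial_b, vial_c's own z axis and vertical above 0.7 rad or distance of any of vial_a, vial_b, vial_c, computer_mouse, wrench, stick from where it was at the start of the episode above 0.03 m).
It also fails if it takes over 72 s, if anything falls off the work surface, if the arm or the gripper's body presses on something with over 40 N, if the wrist force passes 120 N, or if a joint passes its speed limit or range.

ROBOT

A 6-joint arm with a two-finger parallel gripper is mounted at the origin on a cart in front of the work surface, level with it; the furniture and walls round the work are solid. World frame = base frame: x ahead of the robot, y to its left, z up, the work surface at z = 0. Lengths are in m, angles in rad, forces in N, time in s.
With the tool pointing down it reaches from about 0.325 to 0.85 m from the base axis. Payload 4.4 kg.
Tool frame: the origin (TCP) lies between the finger pads; the fingertips stand 19 mm ahead of it and the grasp point (between the pads) is the TCP; z points along the fingers, x is the direction in which the jaws open and shut, and the axes are right-handed (so a half turn about z gives the same grasp; the last joint's range is limited). The gripper opens to 94 mm and grips with 3 to 60 N. Pads are 16 mm wide; open, the fingers measure 119 mm over their backs; the gripper's body (75 mm by 177 mm) begins 78 mm behind the grasp point.
Start: joints at [-1.456, 0.207, 1.542, -0, 1.393, -0.15], TCP at [0.151, -0.555, 0.189] pointing down, gripper open.
Joint ranges: [-2.73, 2.73], [-0.86, 2.22], [0.23, 2.46], [-1.11, 4.25], [0.08, 2.63], [-2.82, 2.82]. Speed limits (rad/s): [2.79, 2.79, 3.14, 3.14, 3.14, 3.14].

INTERFACE

Orientations are given as a unit quaternion [w, x, y, z].
In Python, from rig import r gives the robot as it stands. Calls block until the motion is done:
- r.goto(position, orientation): joint-space move of the TCP to a pose.
- r.move_straight(position, rate=0.15, rotation=None): straight line of the TCP; rotation=None keeps the orientation; rate is the mean speed in m/s.
- r.movej(angles): joint-space move.
- r.open_gripper() and r.clamp(force=None): open the fingers fully, or close them until they stop; force is the grip in N (None keeps the last).
- r.wait(seconds).
- r.ik(position, orientation): joint angles nearest the present ones, or None.
- r.get_state(): the state.
- r.read_camera(name): name is "scene" or "top"; returns (picture, depth): 400x640x3 uint8, red, green, blue; 400x640 float32, m along the optical axis (not along the pixel's ray), 0 where there is no reading.
- r.get_calibration(name): a dict with "fx", "fy", "cx", "cy" (pixels), "distortion" ([k1, k2, p1, p2, k3] as OpenCV has them; the pictures are not rectified), "eye" and "rotation" of the camera in the world. Camera axes: x right, y down, z forward; pixel columns grow to the right and rows downward; lengths in m; the calibration is good to about 2 mm. A picture is of the moment at which its call begins. get_calibration takes no time and is no camera call.
A pose or a line that the arm cannot do raises r.IKError and nothing moves.
- r.finish_job(): hands the job in, once; it reports no verdict.
The state is a dict: "time": time; "q": joint angles; "dq": joint speeds; "joint_torque": joint torques, N m; "eef_pos": TCP position; "eef_rot": TCP orientation; "force": force on the tool from outside, world axes, zero at the start; "moment": the same for the moment, N m; "grip_width": finger opening in m.
Only numpy, scipy, OpenCV 4.12 (cv2) and the standard library are available. Lean on these libraries where they do the work, as an engineer would, in place of code of your own. Each camera call takes 0.05 s, during which the arm holds its last target.

## Working session

There is one attempt and no reset: what is moved stays moved. The work goes in short steps, each a Python script; the robot and the scene stay as the last script left them, time stands still between calls to the robot, and variables do not carry over. Pictures are saved under pics/ and viewed, and the job is handed in when it is done.

```bash
ls; mkdir -p pics; python3 - <<'E'
from rig import r
import cv2,numpy as np
for n in("scene","top"):
    p,d=r.read_camera(n)
    cv2.imwrite(f"pics/{n}0.png",p[:,:,::-1]); np.save(f"pics/{n}0_d.npy",d)
    c=r.get_calibration(n); print(n,c)
print(r.get_state())
E
```

```text
pics
scene {'fx': 398.14457250995264, 'fy': 398.14457250995264, 'cx': 323.5657603558745, 'cy': 201.3996973319381, 'distortion': array([0.01478495, 0.        , 0.        , 0.        , 0.        ]), 'eye': array([-0.46257595, -0.51086046,  0.67079568]), 'rotation': array([-0.44003011,  0.73792379, -0.43461169,  0.2701012 ])}
top {'fx': 464.8007227566703, 'fy': 464.8007227566703, 'cx': 310.82434918737374, 'cy': 205.5922240337774, 'distortion': array([0.04644255, 0.        , 0.        , 0.        , 0.        ]), 'eye': array([ 3.34507216e-01, -7.67337050e-04,  1.49627039e+00]), 'rotation': array([-0.02755605,  0.70727139, -0.70540629,  0.03754758])}
{'time': 0.1, 'q': array([-1.45548524e+00,  2.07336454e-01,  1.54275635e+00, -1.37100899e-05,
        1.39351285e+00, -1.50495046e-01]), 'dq': array([-5.47349128e-04, -2.15758962e-03, -3.20101600e-03, -1.61989365e-03,
        8.77414142e-05, -3.43374537e-04]), 'joint_torque': array([-7.37588653e-04, -3.71867430e+01, -2.82294363e+01,  6.99576479e-02,
        3.11956869e-02, -5.55325198e-05]), 'eef_pos': array([ 0.15094582, -0.55406401,  0.18783198]), 'eef_rot': array([-7.19427488e-04,  7.94571658e-01, -6.07169554e-01, -7.03927569e-04]), 'force': array([-0.61861759,  0.43444907,  0.50920629]), 'moment': array([ 0.03054036, -0.01302566, -0.01797023]), 'grip_width': 0.0941782161522207}
```

View pics/scene0.png

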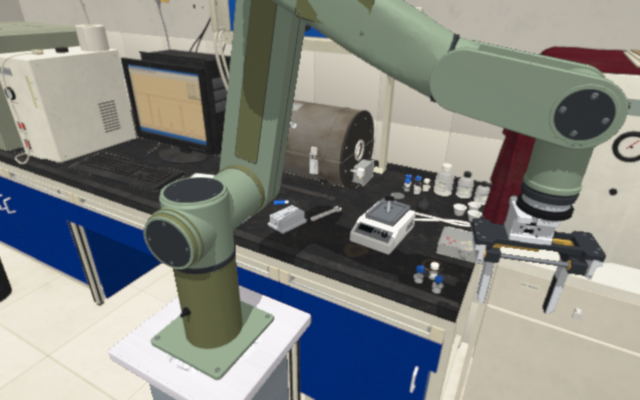

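View pics/top0.png

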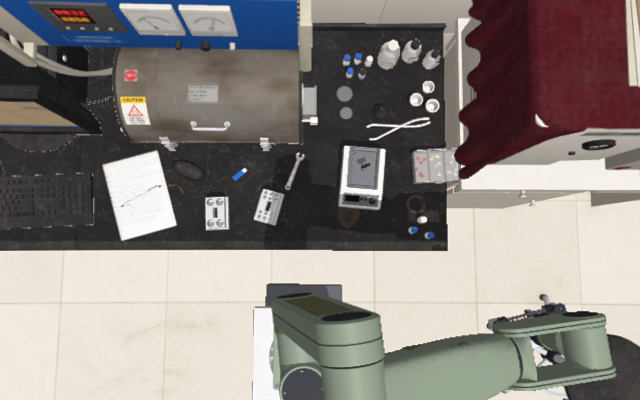

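The top view shows the vial block (four wells) near px (217,212), the tube block near (268,206), and the shaker near (362,177) with its black wing turned off-axis. I'll zoom in on these.

```bash
python3 - <<'E'
import cv2,numpy as np
a=cv2.imread("pics/top0.png")
c=[cv2.resize(a[y:y+80,x:x+80],(400,400),interpolation=cv2.INTER_CUBIC) for x,y in((178,172),(322,135))]
cv2.imwrite("pics/crop1.png",np.hstack(c))
s=cv2.imread("pics/scene0.png")
cv2.imwrite("pics/crop2.png",cv2.resize(s[180:300,260:460],(800,480),interpolation=cv2.INTER_CUBIC))
d=np.load("pics/top0_d.npy")
print(np.round(d[140:212:4,338:388:4],3))
print(np.round(d[192:236:4,200:236:3],3))
E
```

```text
[[1.519 1.523 1.522 1.527 1.524 1.524 1.523 1.53  1.523 1.523 1.524 1.523
  1.528]
 [1.528 1.52  1.525 1.523 1.524 1.521 1.522 1.526 1.522 1.519 1.524 1.529
  1.518]
 [1.521 1.518 1.458 1.44  1.444 1.442 1.44  1.445 1.449 1.463 1.46  1.521
  1.521]
 [1.524 1.499 1.457 1.44  1.439 1.449 1.451 1.45  1.446 1.446 1.432 1.459
  1.524]
 [1.518 1.49  1.454 1.438 1.443 1.447 1.442 1.447 1.439 1.449 1.437 1.458
  1.521]
 [1.516 1.467 1.456 1.437 1.442 1.446 1.443 1.449 1.451 1.447 1.442 1.451
  1.512]
 [1.521 1.454 1.448 1.431 1.441 1.442 1.444 1.383 1.445 1.444 1.432 1.456
  1.519]
 [1.521 1.456 1.453 1.436 1.445 1.44  1.407 1.445 1.443 1.445 1.436 1.456
  1.516]
 [1.509 1.453 1.447 1.432 1.444 1.438 1.441 1.446 1.448 1.444 1.434 1.455
  1.514]
 [1.51  1.449 1.45  1.431 1.437 1.434 1.438 1.44  1.442 1.436 1.449 1.451
  1.518]
 [1.51  1.447 1.444 1.434 1.435 1.44  1.439 1.435 1.438 1.442 1.45  1.448
  1.512]
 [1.508 1.447 1.447 1.434 1.429 1.438 1.435 1.441 1.443 1.44  1.447 1.451
  1.51 ]
 [1.509 1.444 1.443 1.448 1.445 1.445 1.439 1.427 1.432 1.434 1.45  1.51
  1.513]
 [1.504 1.445 1.45  1.
[... 517 characters left out ...]
1.505 1.5   1.497 1.504]
 [1.494 1.499 1.461 1.486 1.492 1.462 1.491 1.494 1.47  1.489 1.501 1.501]
 [1.497 1.495 1.457 1.492 1.487 1.458 1.491 1.488 1.465 1.489 1.5   1.499]
 [1.501 1.497 1.463 1.458 1.459 1.497 1.459 1.457 1.462 1.495 1.496 1.493]
 [1.495 1.495 1.452 1.451 1.456 1.494 1.459 1.46  1.46  1.486 1.497 1.501]
 [1.491 1.488 1.454 1.459 1.456 1.501 1.455 1.454 1.454 1.483 1.494 1.494]
 [1.498 1.497 1.457 1.467 1.483 1.452 1.477 1.485 1.455 1.497 1.493 1.494]
 [1.494 1.49  1.456 1.486 1.486 1.457 1.482 1.485 1.455 1.483 1.489 1.49 ]
 [1.494 1.489 1.486 1.481 1.485 1.485 1.484 1.481 1.487 1.481 1.494 1.488]
 [1.492 1.489 1.486 1.49  1.496 1.493 1.486 1.486 1.491 1.492 1.489 1.492]]
```

View pics/crop1.png

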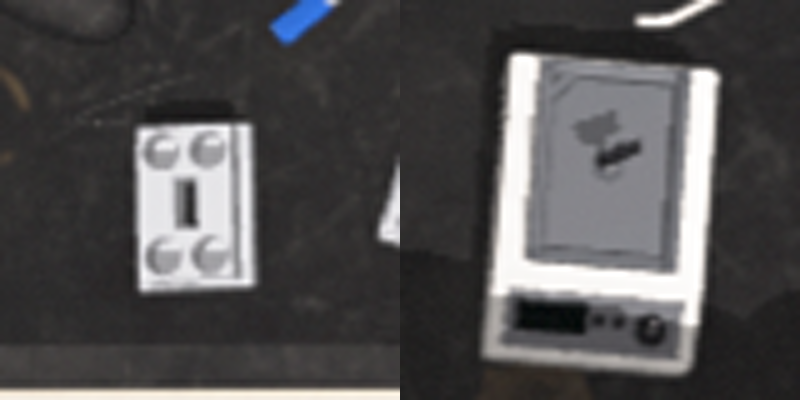

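View pics/crop2.png

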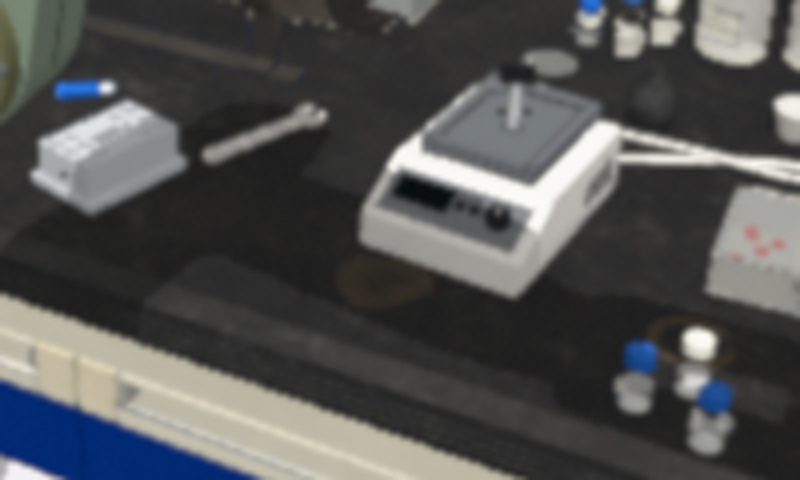

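```bash
cat > h.py <<'E'
import numpy as np,cv2
from scipy.spatial.transform import Rotation as R
from rig import r
def cal(n):
    c=r.get_calibration(n);K=np.array([[c['fx'],0,c['cx']],[0,c['fy'],c['cy']],[0,0,1]])
    q=c['rotation'];return K,np.array(c['distortion']),np.array(c['eye']),R.from_quat([q[1],q[2],q[3],q[0]]).as_matrix()
def rays(n,px):
    K,D,e,M=cal(n);u=cv2.undistortPoints(np.array(px,float).reshape(-1,1,2),K,D).reshape(-1,2)
    return e,np.c_[u,np.ones(len(u))]@M.T
def plane(n,px,z):
    e,d=rays(n,px);return e+d*((z-e[2])/d[:,2])[:,None]
def proj(n,P):
    K,D,e,M=cal(n);return cv2.projectPoints(np.array(P,float).reshape(-1,3),cv2.Rodrigues(M.T)[0],-M.T@e,K,D)[0].reshape(-1,2)
def quat(yaw): # tool down, jaw axis (tool x) at yaw from world x
    M=R.from_euler('z',yaw)*R.from_euler('x',np.pi)
    x,y,z,w=M.as_quat();return np.array([w,x,y,z])
E
python3 - <<'E'
from h import *
a=cv2.imread("pics/top0.png");g=cv2.cvtColor(a,cv2.COLOR_BGR2GRAY);hsv=cv2.cvtColor(a,cv2.COLOR_BGR2HSV)
# white case
def quadof(mask,box,name,z):
    x0,y0,x1,y1=box;m=np.zeros_like(mask);m[y0:y1,x0:x1]=mask[y0:y1,x0:x1]
    cs,_=cv2.findContours(m,cv2.RETR_EXTERNAL,cv2.CHAIN_APPROX_NONE);c=max(cs,key=cv2.contourArea)
    b=cv2.boxPoints(cv2.minAreaRect(c));P=plane("top",b,z)
    print(name,np.round(b,1).tolist(),'\n',np.round(P,4).tolist(),'centre',P.mean(0).round(4),'edges',np.linalg.norm(np.diff(P[:, :2],axis=0),axis=1).round(4))
    return c
quadof(((g>150)*255).astype('uint8'),(190,180,245,240),"vial",0.038)
quadof(((g>150)*255).astype('uint8'),(245,180,292,235),"tube",0.038)
quadof(((g>190)*255).astype('uint8'),(330,140,395,215),"case",0.062)
quadof(((g<150)&(g>95)).astype('uint8')*255,(344,144,384,190),"plat",0.08)
quadof(((g<60)).astype('uint8')*255,(352,157,374,175),"wing",0.12)
big=lambda x,y,w,h:cv2.resize(a[y:y+h,x:x+w],(400,int(400*h/w)),interpolation=cv2.INTER_NEAREST)
cv2.imwrite("pics/crop3.png",np.hstack([big(200,190,40,45),big(342,143,48,54)]))
E
```

```text
vial [[204.6999969482422, 197.1999969482422], [227.1999969482422, 196.3000030517578], [228.5, 228.39999389648438], [206.0, 229.3000030517578]] 
 [[0.4945, 0.312, 0.038], [0.4978, 0.2418, 0.038], [0.3968, 0.2358, 0.038], [0.3938, 0.3055, 0.038]] centre [0.4457 0.2738 0.038 ] edges [0.0702 0.1011 0.0698]
tube [[253.1999969482422, 218.89999389648438], [262.0, 188.0], [283.0, 194.0], [274.20001220703125, 224.89999389648438]] 
 [[0.4267, 0.1594, 0.038], [0.5245, 0.1329, 0.038], [0.5057, 0.0666, 0.038], [0.4081, 0.0935, 0.038]] centre [0.4662 0.1131 0.038 ] edges [0.1013 0.0689 0.1013]
case [[339.70001220703125, 195.6999969482422], [344.0, 145.5], [385.6000061035156, 149.10000610351562], [381.20001220703125, 199.3000030517578]] 
 [[0.4983, -0.1105, 0.062], [0.6566, -0.1248, 0.062], [0.6456, -0.2549, 0.062], [0.4874, -0.2395, 0.062]] centre [ 0.572  -0.1824  0.062 ] edges [0.1589 0.1306 0.1589]
plat [[346.1000061035156, 186.6999969482422], [349.6000061035156, 145.1999969482422], [383.0, 148.0], [379.5, 189.5]] 
 [[0.5241, -0.129, 0.08], [0.6536, -0.1403, 0.08], [0.6452, -0.2439, 0.08], [0.5158, -0.2318, 0.08]] centre [ 0.5847 -0.1863  0.08  ] edges [0.13   0.1039 0.1299]
wing [[361.6000061035156, 166.1999969482422], [368.3999938964844, 162.8000030517578], [369.20001220703125, 164.39999389648438], [362.3999938964844, 167.8000030517578]] 
 [[0.5808, -0.1722, 0.12], [0.5912, -0.1927, 0.12], [0.5864, -0.195, 0.12], [0.576, -0.1746, 0.12]] centre [ 0.5836 -0.1836  0.12  ] edges [0.023  0.0054 0.023 ]
```

View pics/crop3.png

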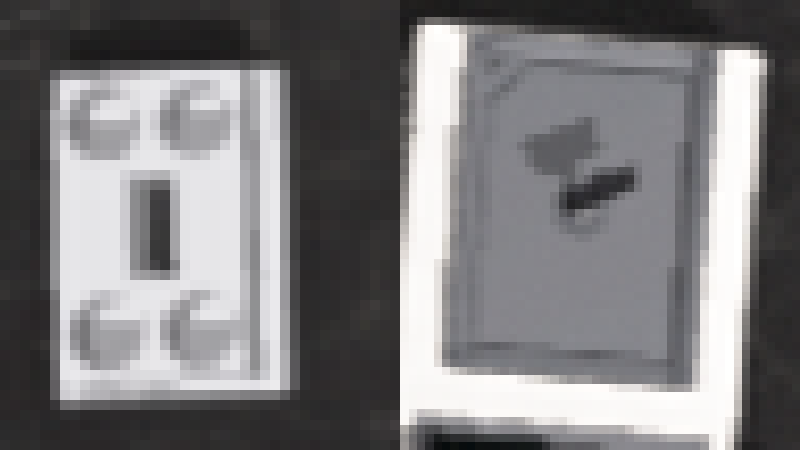

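```bash
cat >> h.py <<'E'
def ortho(img,n,c,yaw,z,hx,hy,s=0.0005):
    """resample picture on plane z, rows along local +x (down = -x), cols along local +y to left"""
    xs=np.arange(hx,-hx-1e-9,-s);ys=np.arange(hy,-hy-1e-9,-s);X,Y=np.meshgrid(xs,ys,indexing='ij')
    P=np.stack([c[0]+X*np.cos(yaw)-Y*np.sin(yaw),c[1]+X*np.sin(yaw)+Y*np.cos(yaw),0*X+z],-1)
    p=proj(n,P).reshape(X.shape+(2,)).astype('float32')
    return cv2.remap(img,p[...,0],p[...,1],cv2.INTER_CUBIC),xs,ys
def peaks(v,x,k=6,th=0.15):
    from scipy.signal import find_peaks
    from scipy.ndimage import gaussian_filter1d
    g=gaussian_filter1d(np.gradient(v.astype(float)),3);i,_=find_peaks(abs(g),height=th*abs(g).max())
    return [(round(float(x[j])*1000,1),round(float(g[j]),2)) for j in i]
E
python3 - <<'E'
from h import *
a=cv2.imread("pics/top0.png");g=cv2.cvtColor(a,cv2.COLOR_BGR2GRAY)
o,xs,ys=ortho(g,"top",(0.4457,0.2738),0.064,0.038,0.07,0.055)
cv2.imwrite("pics/oblock.png",cv2.resize(o,None,fx=2.5,fy=2.5))
f=lambda lo,hi,ax:(ax>lo)&(ax<hi)
print("y edges near back",peaks(o[f(.02,.04,xs)].mean(0),ys));print("y edges near front",peaks(o[f(-.04,-.02,xs)].mean(0),ys));print("y mid",peaks(o[f(-.008,.008,xs)].mean(0),ys))
for lo,hi in((.015,.028),(-.004,.008),(-.02,-.012)):print("x edges",lo,peaks(o[:,f(lo,hi,ys)].mean(1),xs))
o,xs,ys=ortho(g,"top",(0.5847,-0.1863),-0.089,0.08,0.085,0.075)
cv2.imwrite("pics/oplat.png",cv2.resize(o,None,fx=2,fy=2))
for lo,hi in((.02,.045),(-.05,-.02)):
    print("plat y",lo,peaks(o[f(lo,hi,xs)].mean(0),ys,th=.05))
for lo,hi in((.0,.02),(-.035,-.02)):
    print("plat x",lo,peaks(o[:,f(lo,hi,ys)].mean(1),xs,th=.05))
o,xs,ys=ortho(g,"top",(0.5847,-0.1863),-0.089,0.12,0.035,0.035,.0002)
cv2.imwrite("pics/owing.png",o)
E
```

```text
y edges near back [(36.0, 14.54), (29.5, -5.06), (23.5, 2.68), (8.5, 3.23), (1.5, -5.95), (-18.5, 2.73), (-23.0, -7.61), (-29.0, 8.74), (-36.5, -14.16)]
y edges near front [(36.5, 16.25), (31.0, -7.99), (24.5, 3.47), (10.5, 3.41), (3.0, -6.79), (-5.5, 2.81), (-22.0, -5.93), (-27.0, 9.5), (-34.5, -13.73)]
y mid [(36.0, 14.92), (13.0, -9.17), (6.5, -7.59), (-0.5, 15.52), (-22.0, -8.35), (-28.0, 9.79), (-35.5, -14.58)]
x edges 0.015 [(52.0, 14.09), (46.0, -3.38), (41.5, 3.14), (36.5, -5.06), (24.5, 7.23), (-18.0, -3.93), (-27.0, -4.48), (-41.0, 6.83), (-52.0, -11.97)]
x edges -0.004 [(51.5, 18.39), (41.0, -3.02), (26.5, 3.61), (17.5, -8.5), (-13.5, 10.98), (-23.0, -3.68), (-39.0, 3.61), (-51.5, -11.53)]
x edges -0.02 [(51.0, 18.78), (37.5, -5.78), (25.5, 5.47), (-28.5, -6.17), (-39.0, 3.69), (-51.5, -14.83)]
plat y 0.02 [(69.5, 14.32), (53.0, -10.33), (1.5, 1.56), (-31.0, -3.95), (-42.5, 10.76), (-59.5, -18.02)]
plat y -0.05 [(69.5, 14.27), (52.5, -10.14), (39.0, 1.3), (-31.5, -4.03), (-42.5, 12.1), (-59.5, -16.55)]
plat x 0.0 [(84.0, -1.67), (64.5, 10.61), (54.5, -3.99), (49.0, 2.36), (29.5, -2.21), (18.0, 1.28), (6.5, -2.56), (-1.5, 4.27), (-11.0, 1.27), (-53.5, -2.46), (-58.0, 0.83), (-65.5, 12.22), (-83.5, -10.18)]
plat x -0.035 [(79.0, -1.08), (65.0, 10.36), (54.5, -3.54), (49.0, 1.85), (27.0, -0.76), (-19.5, -0.62), (-53.5, -2.0), (-65.0, 11.83), (-82.5, -10.34)]
```

View pics/oblock.png

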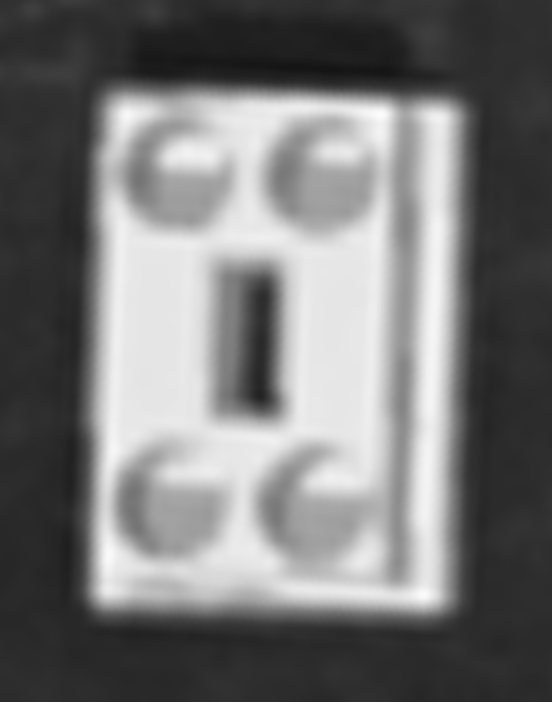

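View pics/oplat.png

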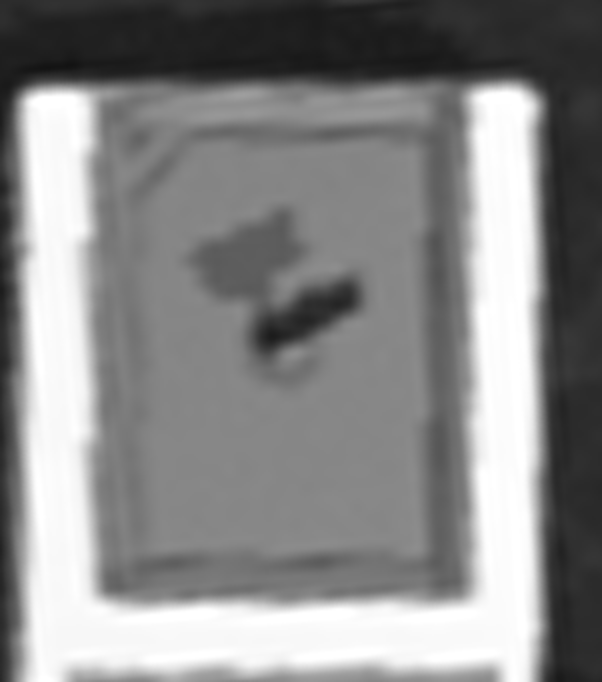

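View pics/owing.png

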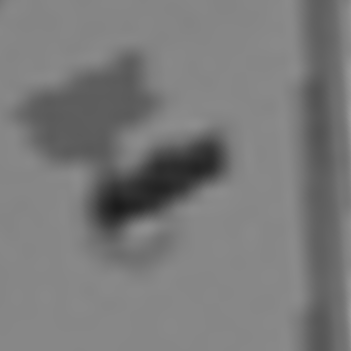

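```bash
python3 - <<'E'
from h import *
def blob(n,box,th,f="0"):
    g=cv2.cvtColor(cv2.imread(f"pics/{n}{f}.png"),cv2.COLOR_BGR2GRAY);x0,y0,x1,y1=box
    w=np.clip(th-g[y0:y1,x0:x1].astype(float),0,None);yy,xx=np.mgrid[y0:y1,x0:x1]
    c=np.array([(w*xx).sum(),(w*yy).sum()])/w.sum();print(n,c,(w>0).sum());
    C=np.cov(np.c_[xx.ravel(),yy.ravel()].T,aweights=w.ravel());return c,C
ct,C=blob("top",(357,158,373,173),88)
cs,_=blob("scene",(382,192,397,205),60)
e1,d1=rays("top",[ct]);e2,d2=rays("scene",[cs])
A=np.c_[d1[0],-d2[0]];t=np.linalg.lstsq(A,e2-e1,rcond=None)[0]
p,q=e1+d1[0]*t[0],e2+d2[0]*t[1];print("tri",p,q,np.linalg.norm(p-q))
print("planes",plane("top",[ct],.119),plane("scene",[cs],.119))
w,v=np.linalg.eigh(C);d=v[:,1];P=plane("top",[ct+5*d,ct-5*d],.119);dd=P[0]-P[1];print("wing dir world deg",np.degrees(np.arctan2(dd[1],dd[0])))
for n in("top","scene"):
    g=cv2.imread(f"pics/{n}0.png");c=(ct if n=="top" else cs).astype(int)
    cv2.imwrite(f"pics/w_{n}.png",cv2.resize(g[c[1]-25:c[1]+25,c[0]-25:c[0]+25],(400,400),interpolation=cv2.INTER_NEAREST))
cv2.imwrite("pics/w.png",np.hstack([cv2.imread(f"pics/w_{n}.png") for n in("top","scene")]))
print(r.get_state()['time'])
E
```

```text
top [364.94779582 165.46519722] 28
scene [387.55781684 196.29787234] 71
tri [ 0.58228465 -0.18166555  0.12443019] [ 0.58019282 -0.17680514  0.12341145] 0.005388612634211072
planes [[ 0.58326543 -0.1823816   0.119     ]] [[ 0.58859664 -0.17411294  0.119     ]]
wing dir world deg 111.71356865288828
0.1
```

View pics/w.png

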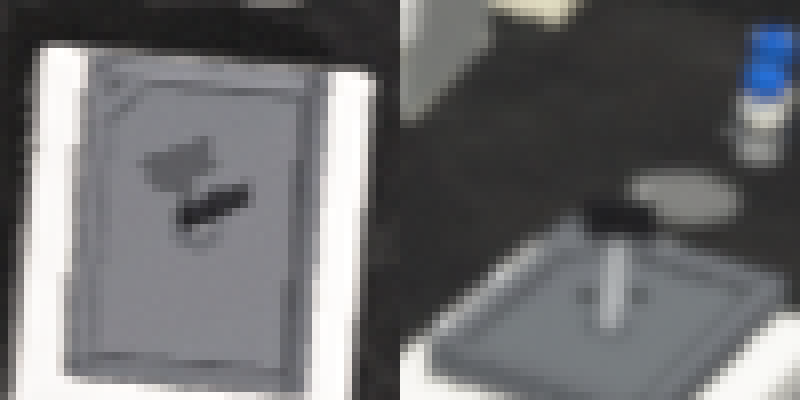

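```bash
python3 - <<'E'
from h import *
e1,d1=rays("top",[[364.95,165.47]]);e2,d2=rays("scene",[[389.2,197.7]])
t=np.linalg.lstsq(np.c_[d1[0],-d2[0]],e2-e1,rcond=None)[0]
p,q=e1+d1[0]*t[0],e2+d2[0]*t[1];print("tri",p,q,np.linalg.norm(p-q))
print(plane("scene",[[389.2,197.7]],.119),"foot",plane("scene",[[388.3,211.3]],.072))
for yaw in (-0.089,): 
    c,s=np.cos(yaw),np.sin(yaw)
    for l in((.0012,.0044),(-.0014,.003),(-.002,.005)):print(l,.5847+l[0]*c-l[1]*s,-.1863+l[0]*s+l[1]*c)
# IK options
th=np.radians(111.7)
for y in(th-np.pi/2,th+np.pi/2):
    for z in(.25,.12): print(y,r.ik([.5835,-.183,z],quat(y)))
for y in(-0.089+np.pi/2,-0.089-np.pi/2):
    print(y,r.ik([.5835,-.183,.12],quat(y)))
for y in(.038+np.pi/2,.038-np.pi/2):
    print("blk",y,r.ik([.4474,.2803,.032],quat(y)))
E
```

```text
tri [ 0.58328265 -0.18241132  0.11882401] [ 0.58290904 -0.18153265  0.11864067] 0.0009722386904791185
[[ 0.58222865 -0.18174698  0.119     ]] foot [[ 0.58242921 -0.18335375  0.072     ]]
(0.0012, 0.0044) 0.5862863337637274 -0.18202407376232255
(-0.0014, 0.003) 0.5835721886960773 -0.18318743808692192
(-0.002, 0.005) 0.5831523285313188 -0.1811420243287671
0.3787364476827697 [-4.45339557e-01  2.45011929e-01  1.36916206e+00 -4.44089210e-16
  1.52741867e+00 -8.24076004e-01]
0.3787364476827697 [-4.45339557e-01  3.43837270e-01  1.51607504e+00 -4.44089210e-16
  1.28168035e+00 -8.24076004e-01]
3.520329101272563 [-0.44533956  0.24501193  1.36916206  0.          1.52741867  2.31751665]
3.520329101272563 [-0.44533956  0.34383727  1.51607504  0.          1.28168035  2.31751665]
1.4817963267948966 [-0.44533956  0.34383727  1.51607504  0.          1.28168035 -1.92713588]
-1.6597963267948965 [-4.45339557e-01  3.43837270e-01  1.51607504e+00 -4.44089210e-16
  1.28168035e+00  1.21445677e+00]
blk 1.6087963267948966 [ 3.95677278e-01  2.94692985e-01  1.79029428e+00 -4.44089210e-16
  1.05660539e+00 -1.21311905e+00]
blk -1.5327963267948965 [0.39567728 0.29469298 1.79029428 0.         1.05660539 1.9284736 ]
```

```bash
python3 - <<'E'
from h import *
d=np.load("pics/top0_d.npy");K,D,e,M=cal("top")
yy,xx=np.mgrid[0:400:1,0:640:1];ok=d>0
px=np.c_[xx[ok],yy[ok]];_,ry=rays("top",px);P=e+ry*d[ok][:,None]
rad=np.hypot(P[:,0],P[:,1]);az=np.degrees(np.arctan2(P[:,1],P[:,0]))
for lo in range(-70,40,5):
    s=(az>=lo)&(az<lo+5)&(P[:,0]>.3)
    print(lo,[ (round(a,2),round(float(np.percentile(P[s&(rad>=a)&(rad<a+.06),2],99)),3)) for a in (.42,.48,.54,.60,.66,.72) if (s&(rad>=a)&(rad<a+.06)).sum()>5])
E
```

```text
-70 [(0.72, -0.786)]
-65 [(0.6, -0.788), (0.66, -0.787), (0.72, -0.788)]
-60 [(0.54, -0.783), (0.6, -0.788)]
-55 [(0.48, 0.008), (0.54, 0.007)]
-50 [(0.42, 0.004), (0.48, 0.032), (0.54, 0.048), (0.6, 0.009), (0.72, 0.07)]
-45 [(0.42, 0.007), (0.48, 0.049), (0.54, 0.048), (0.6, 0.008), (0.66, 0.068), (0.72, 0.515)]
-40 [(0.42, 0.008), (0.48, 0.01), (0.54, 0.009), (0.6, 0.009), (0.66, 0.044), (0.72, 0.516)]
-35 [(0.42, 0.009), (0.48, 0.008), (0.54, 0.009), (0.6, 0.037), (0.66, 0.044), (0.72, 0.046)]
-30 [(0.42, 0.009), (0.48, 0.052), (0.54, 0.058), (0.6, 0.007), (0.66, 0.038), (0.72, 0.041)]
-25 [(0.42, 0.009), (0.48, 0.063), (0.54, 0.086), (0.6, 0.085), (0.66, 0.083), (0.72, 0.012)]
-20 [(0.42, 0.009), (0.48, 0.066), (0.54, 0.084), (0.6, 0.131), (0.66, 0.086), (0.72, 0.012)]
-15 [(0.42, 0.009), (0.48, 0.065), (0.54, 0.086), (0.6, 0.085), (0.66, 0.083), (0.72, 0.009)]
-10 [(0.42, 0.008), (0.48, 0.008), (0.54, 0.008), (0.6, 0.009), (0.66, 0.008), (0.72, 0.009)]
-5 [(0.42, 0.008), (0.48, 0.009), (0.54, 0.009), (0.6, 0.008), (0.66, 0.739), (0.72, 0.739)]
0 [(0.42, 0.009), (0.48, 0.008), (0.54, 0.012), (0.6, 0.244), (0.66, 0.738), (0.72, 0.737)]
5 [(0.42, 0.011), (0.48, 0.042), (0.54, 0.011), (0.6, 0.237), (0.66, 0.3), (0.72, 0.734)]
10 [(0.42, 0.044), (0.48, 0.046), (0.54, 0.008), (0.6, 0.211), (0.66, 0.294), (0.72, 0.732)]
15 [(0.42, 0.045), (0.48, 0.045), (0.54, 0.009), (0.6, 0.013), (0.66, 0.282), (0.72, 0.719)]
20 [(0.42, 0.01), (0.48, 0.008), (0.54, 0.009), (0.6, 0.013), (0.66, 0.281), (0.72, 0.307)]
25 [(0.42, 0.008), (0.48, 0.044), (0.54, 0.041), (0.6, 0.01), (0.66, 0.221), (0.72, 0.29)]
30 [(0.42, 0.04), (0.48, 0.046), (0.54, 0.045), (0.6, 0.02), (0.66, 0.04), (0.72, 0.261)]
35 [(0.42, 0.008), (0.48, 0.042), (0.54, 0.009), (0.6, 0.008), (0.66, 0.017), (0.72, 0.018)]
```

```bash
python3 - <<'E'
from h import *
yaw=np.radians(111.7)-np.pi/2
r.goto([.583,-.182,.22],quat(yaw)); print(r.get_state()['time'])
p,_=r.read_camera("scene");cv2.imwrite("pics/scene1.png",p[:,:,::-1])
r.move_straight([.583,-.182,.119],rate=.1)
s=r.get_state();print(s['time'],s['eef_pos'],s['force'])
p,_=r.read_camera("scene");cv2.imwrite("pics/scene2.png",p[:,:,::-1])
p,_=r.read_camera("top");cv2.imwrite("pics/top2.png",p[:,:,::-1])
a=cv2.imread("pics/scene1.png");b=cv2.imread("pics/scene2.png")
cv2.imwrite("pics/v2.png",np.hstack([cv2.resize(a[170:270,200:350],(400,267),interpolation=cv2.INTER_CUBIC),cv2.resize(b[140:240,310:460],(400,267),interpolation=cv2.INTER_CUBIC)]))
E
```

```text
2.1583
3.3667 [ 0.58375661 -0.18233161  0.11998552] [ 0.97184559 -0.23823783 -0.08949624]
```

View pics/v2.png

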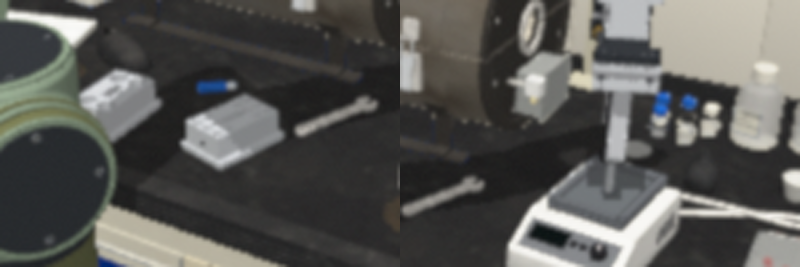

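View pics/scene2.png

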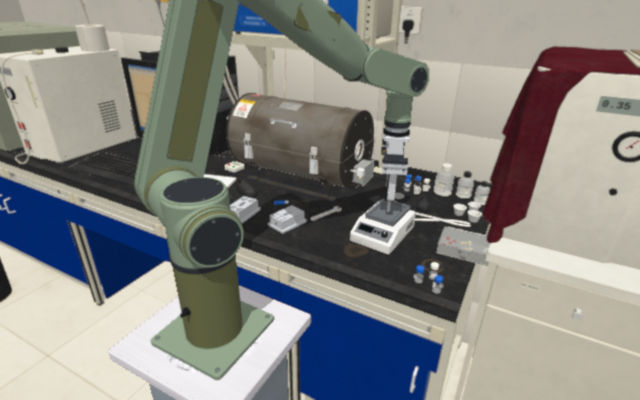

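The scene view shows the gripper straddling the stud at px (392,195). Both blocks look undisturbed at about (243,207) and (287,217). Next I'll close gently on the wing.

```bash
python3 - <<'E'
from h import *
r.clamp(8);r.wait(.2)
s=r.get_state();print(s['time'],s['eef_pos'],s['force'],s['moment'],s['grip_width'],s['q'])
E
```

```text
5.0833 [ 0.58299724 -0.1819733   0.11898698] [ 0.25228537  0.11796632 -0.14750504] [-0.06158102 -0.07198509  0.0146915 ] 0.0007190205190267949 [-4.44172408e-01  3.43331863e-01  1.51899432e+00  1.27086518e-05
  1.27930992e+00 -8.22932604e-01]
```

```bash
python3 - <<'E'
from h import *
p,_=r.read_camera("scene");cv2.imwrite("pics/scene3.png",p[:,:,::-1])
t,_=r.read_camera("top");cv2.imwrite("pics/top3.png",t[:,:,::-1])
b=p[:,:,::-1][150:230,340:440];c=t[:,:,::-1][130:210,320:420]
cv2.imwrite("pics/v3.png",np.hstack([cv2.resize(b,(400,320),interpolation=cv2.INTER_CUBIC),cv2.resize(c,(400,320),interpolation=cv2.INTER_CUBIC)]))
E
```

```text
(no output)
```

View pics/v3.png

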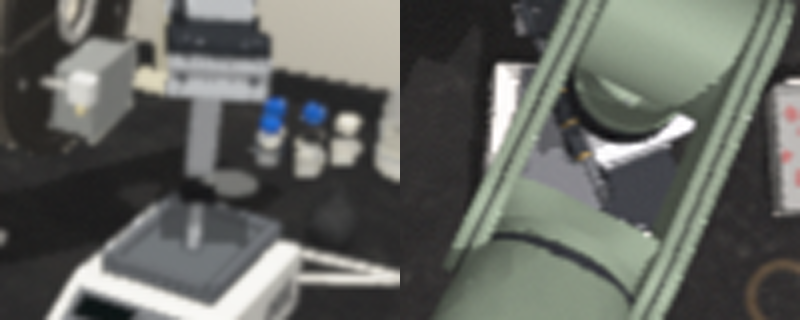

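```bash
python3 - <<'E'
from h import *
s=r.get_state();e=s['eef_pos'];print(e,s['grip_width'],s['time'])
pr=proj("scene",[e,e-[0,0,.019],[.583,-.182,.119]]);print(pr)
v=[]
for n in("scene0","scene2","scene3"):
    a=cv2.imread(f"pics/{n}.png")[160:220,365:415];v.append(cv2.resize(a,(265,318),interpolation=cv2.INTER_NEAREST))
v=np.hstack(v)
cv2.imwrite("pics/v3b.png",v)
E
```

```text
[ 0.58302087 -0.18197991  0.11902086] 0.00038423402104195025 5.1833
[[389.36397765 197.60827643]
 [388.78471399 203.12261348]
 [389.36721853 197.61862226]]
```

View pics/v3b.png

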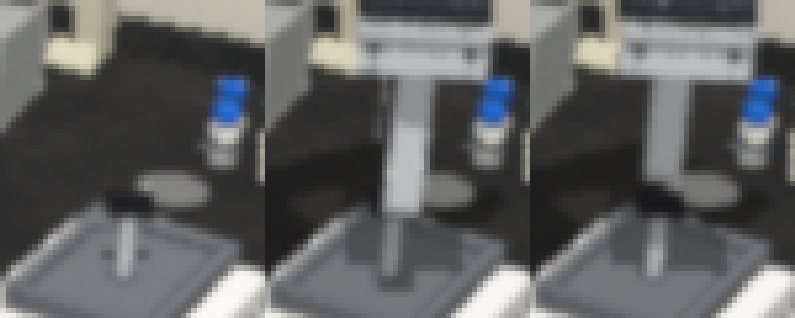

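```bash
python3 - <<'E'
from h import *
yaw=np.radians(21.7);u=np.array([np.cos(yaw),np.sin(yaw),0]);e=np.array([.583,-.182,.119])
for k in(-.053,-.047,.047):print(k,proj("scene",[e+k*u-[0,0,.019],e+k*u]))
t0=cv2.imread("pics/top0.png");t=cv2.imread("pics/top2.png")
s=r.get_state();q=s['eef_rot'];print(R.from_quat([q[1],q[2],q[3],q[0]]).as_matrix().round(3))
cv2.imwrite("pics/v3c.png",np.hstack([cv2.resize(x[130:210,320:420],(400,320),interpolation=cv2.INTER_NEAREST) for x in(t,cv2.imread("pics/top3.png"))]))
E
```

```text
-0.053 [[389.26478321 211.51648275]
 [389.8703256  205.84527432]]
-0.047 [[389.20886087 210.53410356]
 [389.81131397 204.88104138]]
0.047 [[388.39518512 196.21696799]
 [388.95302055 190.83550555]]
[[ 0.929  0.37   0.   ]
 [ 0.37  -0.929 -0.   ]
 [ 0.     0.    -1.   ]]
```

View pics/v3c.png

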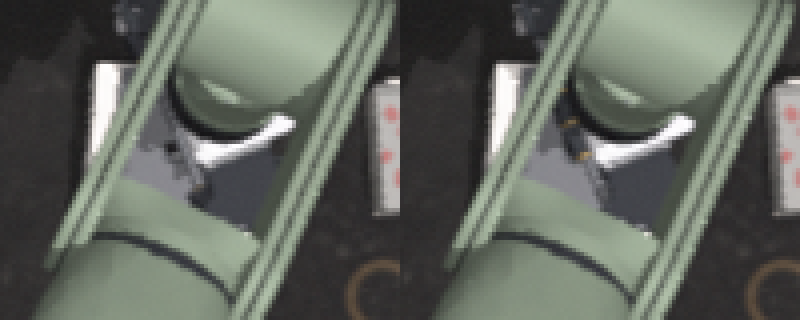

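```bash
python3 - <<'E'
from h import *
p,d=r.read_camera("scene");np.save("pics/scene4_d.npy",d);cv2.imwrite("pics/scene4.png",p[:,:,::-1])
K,D,e,M=cal("scene")
for row in range(172,216,2):
    px=[[c,row] for c in range(382,399,2)];_,ry=rays("scene",px);P=e+ry*np.array([d[row,c] for c,_ in px])[:,None]
    print(row,[f"{a*1000:.0f},{z*1000:.0f}" for a,z in zip(P[:,0],P[:,2])],p[row,382:399:2].mean(1).astype(int))
E
```

```text
172 ['497,236', '499,236', '499,237', '501,238', '503,238', '508,237', '507,239', '509,239', '511,239'] [174 170 183 188 189 189 189 190 189]
174 ['1005,-3', '999,1', '1007,-0', '572,200', '506,231', '509,231', '507,233', '508,234', '506,236'] [ 87  93 103 136 158 163 165 154 159]
176 ['985,-3', '986,-2', '988,-0', '-463,671', '571,195', '571,197', '572,198', '1012,-2', '1021,-4'] [ 46  47  51 118 143 143 132  60  56]
178 ['966,-3', '968,-2', '971,-1', '563,191', '565,192', '575,189', '572,192', '996,-3', '995,-1'] [ 43  47  54 125 143 143 121  55  52]
180 ['945,-2', '949,-2', '951,-1', '565,184', '570,183', '572,184', '573,185', '974,-2', '974,0'] [ 43  45  56 132 144 143 115  53  48]
182 ['925,-1', '935,-3', '940,-4', '567,177', '573,175', '572,177', '950,-1', '948,2', '953,1'] [ 49  47  61 132 143 143  98  49  48]
184 ['910,-2', '916,-3', '921,-4', '566,171', '566,172', '573,171', '934,-2', '939,-2', '941,-1'] [ 48  49  71 137 143 142  91  48  46]
186 ['891,-1', '890,1', '900,-2', '566,165', '569,165', '570,165', '911,0', '925,-4', '926,-3'] [ 43  43  71 138 143 142  86  45  45]
1
[... 1162 characters left out ...]
77  78  85 125 103  76  73  72  72]
206 ['605,72', '609,72', '613,71', '580,91', '620,71', '623,71', '623,72', '631,70', '637,68'] [ 78  78  95 147 111  79  78  78  77]
208 ['597,70', '598,71', '597,73', '579,85', '608,70', '611,70', '616,70', '619,70', '620,71'] [ 80  80 103 171 115  78  79  80  79]
210 ['582,71', '588,70', '583,74', '581,77', '595,71', '596,72', '602,71', '601,73', '607,71'] [112 109 114 164 106  92  92  91  90]
212 ['573,70', '572,72', '577,71', '575,73', '581,72', '588,70', '590,70', '596,68', '599,69'] [120 117 113 125 111 119 119 119 116]
214 ['559,71', '561,71', '565,71', '569,70', '569,72', '572,72', '576,72', '584,69', '583,71'] [119 119 118 118 119 119 119 117 110]
```

```bash
python3 - <<'E'
from h import *
d=np.load("pics/scene0_d.npy");g=cv2.imread("pics/scene0.png");K,D,e,M=cal("scene")
yy,xx=np.mgrid[220:330,460:610];m=(d[220:330,460:610]>0);px=np.c_[xx[m],yy[m]];_,ry=rays("scene",px);P=e+ry*d[220:330,460:610][m][:,None]
s=(np.hypot(P[:,0]-.151,P[:,1]+.555)<.11)&(P[:,2]>0.05)
Q=P[s];i=np.argsort(Q[:,2])[:12];print(Q[i].round(3))
print(np.histogram(Q[:,2],bins=np.arange(.1,.4,.02)))
cv2.imwrite("pics/v0.png",cv2.resize(g[220:330,460:610],(750,550),interpolation=cv2.INTER_CUBIC))
E
```

```text
[[ 0.155 -0.6    0.204]
 [ 0.152 -0.602  0.204]
 [ 0.129 -0.508  0.204]
 [ 0.153 -0.603  0.205]
 [ 0.156 -0.6    0.205]
 [ 0.155 -0.599  0.205]
 [ 0.154 -0.601  0.205]
 [ 0.167 -0.596  0.205]
 [ 0.164 -0.597  0.205]
 [ 0.131 -0.509  0.206]
 [ 0.156 -0.598  0.206]
 [ 0.153 -0.603  0.206]]
(array([   0,    0,    0,    0,    0,  144,  230,  239,  264,  157,  901,
       1336, 2068,  359,  207]), array([0.1 , 0.12, 0.14, 0.16, 0.18, 0.2 , 0.22, 0.24, 0.26, 0.28, 0.3 ,
       0.32, 0.34, 0.36, 0.38, 0.4 ]))
```

View pics/v0.png

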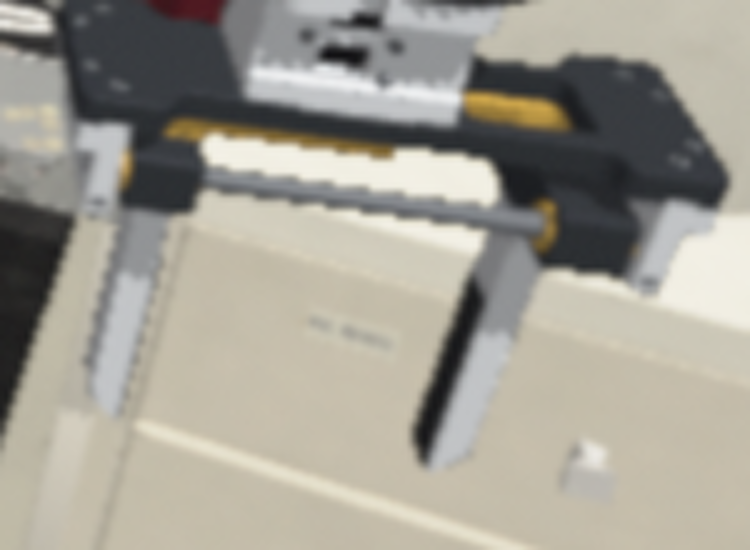

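The depth readings show the fingertips about 18 mm above the reported TCP height. The tip is at z≈0.138 with the TCP at 0.119, and at the start it was 0.205 against 0.188. The stated geometry puts them 19 mm below. So the fingers closed above the wing, around px (390,194). Before using any other height I'll calibrate by touching the wing top, which is known to be at ≈0.127.

```bash
python3 - <<'E'
from h import *
r.move_straight([.583,-.182,.114],rate=.05)
f0=np.mean([r.get_state()['force']],0);print(f0)
z=.114
while z>.100:
    z-=.0008;r.move_straight([.583,-.182,z],rate=.02)
    s=r.get_state();df=s['force']-f0
    print(round(z,4),s['eef_pos'].round(4),df.round(2),round(s['time'],2))
    if abs(df[2])>3:break
E
```

```text
[ 0.18425844 -0.06662443 -0.03117303]
0.1132 [ 0.583  -0.182   0.1132] [-0.58 -0.55 -0.01] 5.73
0.1124 [ 0.583  -0.182   0.1124] [-0.99  0.27 -0.14] 5.98
0.1116 [ 0.583  -0.182   0.1115] [-0.99 -0.61 -0.33] 6.23
0.1108 [ 0.583  -0.182   0.1108] [ 0.15 -1.43 -0.12] 6.48
0.11 [ 0.5832 -0.1821  0.1106] [-1.9  0.9  4. ] 6.73
```

```bash
echo 'TO=.0165 # fingertip z minus reported TCP z (touch on wing top)' >> h.py; python3 - <<'E'
from h import *
r.move_straight([.583,-.182,.125],rate=.1)
r.open_gripper()
r.move_straight([.583,-.182,.1125-TO],rate=.08);r.wait(.2)
f0=r.get_state()['force']
r.clamp(8);r.wait(.1)
s=r.get_state();print(s['time'],s['eef_pos'],s['force']-f0,s['moment'],s['grip_width'],s['q'])
E
```

```text
10.5667 [ 0.58386499 -0.18169899  0.09611111] [ 3.02259942  0.38786147 -2.4369132 ] [ 0.27542565 -0.86474167  0.05264162] 0.00771050678042538 [-4.43766839e-01  3.67924512e-01  1.53692382e+00  1.12113152e-03
  1.23523920e+00 -8.22962745e-01]
```

```bash
python3 - <<'E'
from h import *
u=np.array([.929,.37,0]);e=np.array([.583,-.182,.096])
for k in(.001,.002):
    r.move_straight(e+u*k,rate=.02);r.wait(.1)
    s=r.get_state();print(k,s['time'],s['eef_pos'],s['force'],s['force'][:2]@u[:2],s['moment'],s['grip_width'])
E
```

```text
0.001 10.9167 [ 0.58389277 -0.18166181  0.09603599] [ 2.84307236  1.57128612 -0.17149516] 3.2225900846522446 [ 0.15479035 -0.4544085   0.00838091] 0.007875035864501147
0.002 11.2667 [ 0.58407748 -0.18157332  0.09601455] [-1.73663694 -0.23405856  1.6185057 ] -1.6999373864796385 [-0.1158403   0.33157569  0.00371593] 0.008080744713245509
```

```bash
python3 - <<'E'
from h import *
u=np.array([.929,.37,0]);e=np.array([.583,-.182,.096])+u*.0014
r.clamp(20)
y0=np.radians(21.7);y1=-0.089+np.pi/2
for k,y in enumerate(np.linspace(y0,y1+.03,6)[1:]):
    r.move_straight(e+[0,0,.0014*(k+1)/5],rate=.02,rotation=quat(y)) if False else r.movej(r.ik(e+[0,0,.0014*(k+1)/5],quat(y)))
    s=r.get_state();q=s['eef_rot'];M=R.from_quat([q[1],q[2],q[3],q[0]]).as_matrix()
    print(round(s['time'],2),round(y,3),np.arctan2(M[1,0],M[0,0]).round(3),s['eef_pos'].round(4),s['force'].round(1),s['moment'].round(3),round(s['grip_width'],4))
E
```

```text
11.82 0.605 0.602 [ 0.584  -0.1817  0.0963] [-2.5 -1.3  2.7] [-0.264  0.527  0.01 ] 0.0075
12.15 0.832 0.827 [ 0.5838 -0.1818  0.0966] [-4.8 -1.9  3.1] [-0.395  0.762  0.012] 0.0077
12.48 1.059 1.055 [ 0.5837 -0.182   0.0968] [-4.7 -2.7  2.7] [-0.485  0.818  0.019] 0.008
12.82 1.285 1.282 [ 0.5837 -0.1822  0.0972] [-4.2 -3.2  2.9] [-0.537  0.837  0.012] 0.008
13.15 1.512 1.507 [ 0.5836 -0.1824  0.0974] [-5.3 -2.8  3.7] [-0.562  0.877 -0.182] 0.0078
```

```bash
python3 - <<'E'
from h import *
def rep(t):
    s=r.get_state();q=s['eef_rot'];M=R.from_quat([q[1],q[2],q[3],q[0]]).as_matrix()
    print(t,round(s['time'],2),np.arctan2(M[1,0],M[0,0]).round(4),s['eef_pos'].round(5),s['force'].round(1),s['moment'].round(3),round(s['grip_width'],4))
p=np.array([.5836,-.1824,.0974])
for y in(1.512,1.525,1.54):
    r.movej(r.ik(p,quat(y)));r.wait(.1);rep(y)
r.clamp(3);r.wait(.1);rep('clamp3')
r.open_gripper();rep('open')
E
```

```text
1.512 13.5 1.5108 [ 0.58356 -0.18242  0.09739] [-3.8 -2.   2.1] [-0.236  0.58  -0.201] 0.0078
1.525 13.85 1.5247 [ 0.5836  -0.18244  0.09743] [-3.4 -1.2  2.7] [-0.35   0.579 -0.245] 0.0077
1.54 14.2 1.5399 [ 0.5836  -0.18242  0.09741] [-3.6 -1.4  3.3] [-0.24   0.599 -0.29 ] 0.0079
clamp3 14.52 1.5403 [ 0.58406 -0.18244  0.09736] [-0.4 -1.   0.9] [-0.352  0.06  -0.041] 0.0088
open 15.86 1.54 [ 0.58362 -0.18239  0.09743] [-0.  -0.4 -0.5] [ 0.029 -0.13   0.011] 0.0938
```

```bash
python3 - <<'E'
from h import *
yb=.038+np.pi/2
r.move_straight([.584,-.1824,.18],rate=.2)
r.goto([.45,.02,.2],quat(1.55))
t,_=r.read_camera("top");cv2.imwrite("pics/top5.png",t[:,:,::-1])
r.goto([.4482,.280,.12],quat(yb))
p,d=r.read_camera("scene");cv2.imwrite("pics/scene5.png",p[:,:,::-1])
t,_=r.read_camera("top");cv2.imwrite("pics/top5b.png",t[:,:,::-1])
f=lambda a,x,y,w,h:cv2.resize(a[y:y+h,x:x+w],(400,int(400*h/w)),interpolation=cv2.INTER_CUBIC)
cv2.imwrite("pics/v5.png",np.hstack([f(t[:,:,::-1],322,135,80,80),f(p[:,:,::-1],200,160,90,90)]))
s=r.get_state();print(s['time'],s['eef_pos'])
E
```

```text
18.5917 [0.44940873 0.27885378 0.12068479]
```

View pics/v5.png

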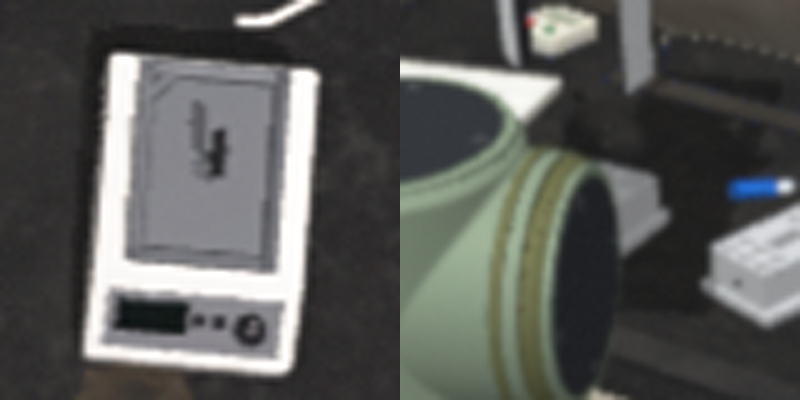

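View pics/top5.png

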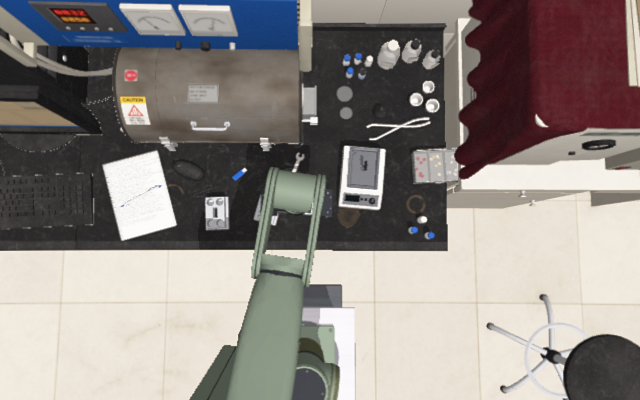

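The wing now lies along the pocket's length (crop 215,155), and the vial block is unmoved at px (217,212). I'll measure the wing angle, then descend and grip.

```bash
python3 - <<'E'
from h import *
g=cv2.cvtColor(cv2.imread("pics/top5b.png"),cv2.COLOR_BGR2GRAY);x0,y0,x1,y1=357,158,373,173
m=g[y0:y1,x0:x1].astype(float);w=np.clip(75-m,0,None);yy,xx=np.mgrid[y0:y1,x0:x1]
c=np.array([(w*xx).sum(),(w*yy).sum()])/w.sum();C=np.cov(np.c_[xx.ravel(),yy.ravel()].T,aweights=w.ravel())
d=np.linalg.eigh(C)[1][:,1];P=plane("top",[c+5*d,c-5*d],.1204);dd=P[0]-P[1];print(c,P.mean(0),np.degrees(np.arctan2(dd[1],dd[0]))%180)
yb=.038+np.pi/2
r.goto([.4482,.280,.06],quat(yb))
r.move_straight([.4482,.280,.013-TO],rate=.06);r.wait(.2)
s=r.get_state();print(s['time'],s['eef_pos'],s['force']);f0=s['force']
r.clamp(30);r.wait(.15)
s=r.get_state();print(s['time'],s['eef_pos'],s['force']-f0,s['moment'],s['grip_width'])
E
```

```text
[365.05383023 165.25465839] [ 0.5836656  -0.18252108  0.1204    ] 172.53012034399757
20.35 [ 0.44855664  0.28015953 -0.00307254] [-0.83731743  0.21653826  0.4124631 ]
21.15 [ 0.44818707  0.28005364 -0.00351134] [ 0.41234096  0.89103356 -1.19456017] [ 0.08192668 -0.109337   -0.0158237 ] 0.05786175947265911
```

```bash
python3 - <<'E'
from h import *
def rep(t):
    s=r.get_state();print(t,round(s['time'],2),s['eef_pos'].round(4),s['force'].round(2),s['moment'].round(3),round(s['grip_width'],4))
r.move_straight([.4482,.280,.03],rate=.08);rep('lift')
r.move_straight([.4482,.280,.19],rate=.25)
r.goto([.45,.02,.19],quat(1.53))
r.goto([.46,-.17,.19],quat(1.482));rep('front')
r.move_straight([.5843,-.1824,.16],rate=.15);r.wait(.2);rep('over')
p,d=r.read_camera("scene");cv2.imwrite("pics/scene6.png",p[:,:,::-1]);np.save("pics/scene6_d.npy",d)
t,d=r.read_camera("top");cv2.imwrite("pics/top6.png",t[:,:,::-1])
f=lambda a,x,y,w,h:cv2.resize(a[y:y+h,x:x+w],(400,int(400*h/w)),interpolation=cv2.INTER_CUBIC)
cv2.imwrite("pics/v6.png",np.hstack([f(t[:,:,::-1],322,125,80,80),f(p[:,:,::-1],345,150,90,90)]))
E
```

```text
lift 21.72 [0.4482 0.28   0.0302] [ 0.75  0.48 -5.44] [ 0.121 -0.093 -0.002] 0.0578
front 24.31 [ 0.4602 -0.1687  0.1897] [ 0.39  0.43 -4.36] [ 0.065 -0.176 -0.021] 0.0578
over 25.52 [ 0.5839 -0.1824  0.1605] [-0.67  0.49 -5.08] [ 0.03  -0.126 -0.027] 0.0578
```

View pics/v6.png

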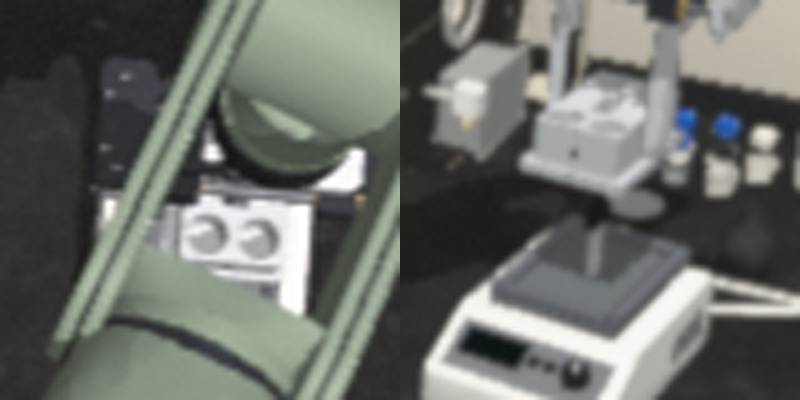

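```bash
python3 - <<'E'
from h import *
g=cv2.imread("pics/scene6.png");cv2.imwrite("pics/v7.png",cv2.resize(g[165:205,365:412],(752,640)[:2],interpolation=cv2.INTER_CUBIC)[:600])
yaw=-.089;c=np.array([.584,-.1824])
L=lambda x,y,z:[c[0]+x*np.cos(yaw)-y*np.sin(yaw),c[1]+x*np.sin(yaw)+y*np.cos(yaw),z]
P=proj("scene",[L(-.052,.036,.164),L(-.052,-.036,.164),L(.052,-.036,.164),L(-.048,.029,.202),L(-.048,-.029,.202)]);print(((P-[365,165])*16).round())
E
```

```text
[[115. 356.]
 [477. 459.]
 [707. 258.]
 [176. 169.]
 [471. 247.]]
```

View pics/v7.png

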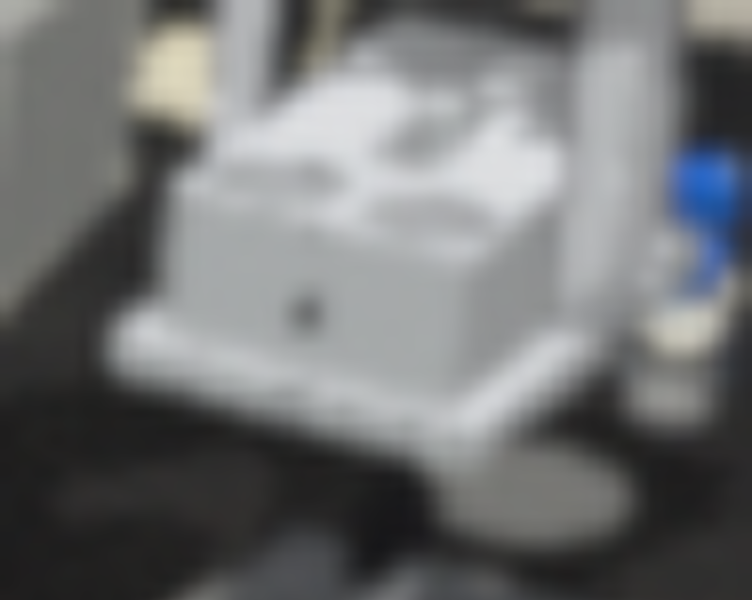

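```bash
python3 - <<'E'
from h import *
def rep(t):
    s=r.get_state();print(t,round(s['time'],2),s['eef_pos'].round(4),s['force'].round(2),s['moment'].round(3),round(s['grip_width'],4));return s
x,y=.585,-.1824
r.move_straight([x,y,.128],rate=.1);f0=rep('a')['force']
z=.128
while z>.083:
    z-=.005;r.move_straight([x,y,z],rate=.06);s=rep(round(z,4));df=s['force']-f0
    if df[2]>6 or np.hypot(*df[:2])>6:print('contact');break
E
```

```text
a 26.08 [ 0.5845 -0.1822  0.1272] [ 0.15 -0.44 -4.68] [ 0.046 -0.103  0.052] 0.0577
0.123 26.33 [ 0.5851 -0.1824  0.1232] [-0.54  0.3  -4.5 ] [ 0.081 -0.131 -0.003] 0.0582
0.118 26.58 [ 0.5846 -0.1822  0.1176] [-0.42  0.15 -4.41] [ 0.033 -0.152  0.015] 0.058
0.113 26.83 [ 0.5845 -0.1822  0.1124] [ 0.38 -0.35 -4.54] [ 0.066 -0.154 -0.033] 0.058
0.108 27.08 [ 0.5845 -0.1822  0.1074] [-0.17 -0.29 -3.56] [ 0.061 -0.142  0.004] 0.0578
0.103 27.33 [ 0.5846 -0.1822  0.1024] [ 0.03 -0.38 -4.16] [ 0.072 -0.12  -0.028] 0.0578
0.098 27.58 [ 0.5845 -0.1822  0.0974] [-0.73 -0.25 -3.91] [ 0.076 -0.125  0.025] 0.0576
0.093 27.83 [ 0.5846 -0.1822  0.0924] [-0.09 -0.07 -3.82] [ 0.029 -0.158 -0.009] 0.0576
0.088 28.08 [ 0.5845 -0.1822  0.0874] [ 0.4  -0.22 -4.55] [ 0.045 -0.139 -0.002] 0.0576
0.083 28.33 [ 0.5845 -0.1822  0.0824] [-1.   -0.78 -4.41] [ 0.035 -0.134 -0.026] 0.0578
```

```bash
python3 - <<'E'
from h import *
def rep(t):
    s=r.get_state();print(t,round(s['time'],2),s['eef_pos'].round(4),s['force'].round(2),s['moment'].round(3),round(s['grip_width'],4));return s
x,y=.585,-.1824;f0=np.array([-.3,-.3,-4.3]);z=.083
while z>.068:
    z-=.0015;r.move_straight([x,y,z],rate=.02);s=rep(round(z,4));df=s['force']-f0
    if df[2]>4 or np.hypot(*df[:2])>6:print('contact');break
E
```

```text
0.0815 28.58 [ 0.585  -0.1824  0.0815] [ 0.86 -0.36 -5.21] [ 0.048 -0.127  0.026] 0.058
0.08 28.83 [ 0.5849 -0.1824  0.0799] [ 0.14  0.42 -3.92] [ 0.06  -0.142  0.004] 0.0578
0.0785 29.08 [ 0.5849 -0.1823  0.0783] [ 0.34 -1.32 -4.58] [ 0.04  -0.173  0.047] 0.0577
0.077 29.33 [ 0.5848 -0.1823  0.0768] [-0.53  0.62 -4.89] [-0.025 -0.144 -0.03 ] 0.0578
0.0755 29.58 [ 0.5848 -0.1823  0.0753] [-0.29  0.71 -4.26] [ 0.058 -0.162  0.019] 0.0578
0.074 29.83 [ 0.5849 -0.1823  0.0738] [-0.27 -0.31 -4.48] [ 0.047 -0.127  0.012] 0.0579
0.0725 30.08 [ 0.5849 -0.1823  0.0723] [ 0.55 -0.36 -4.31] [ 0.026 -0.151 -0.041] 0.0575
0.071 30.33 [ 0.5848 -0.1823  0.0708] [ 0.18 -0.14 -3.78] [ 0.027 -0.166 -0.001] 0.0579
0.0695 30.58 [ 0.5849 -0.1823  0.0693] [-0.58 -0.41 -5.12] [ 0.015 -0.204 -0.012] 0.058
0.068 30.83 [ 0.5855 -0.1826  0.0685] [-0.21  0.33 -2.55] [ 0.076 -0.123  0.004] 0.0578
```

```bash
python3 - <<'E'
from h import *
def rep(t):
    s=r.get_state();print(t,round(s['time'],2),s['eef_pos'].round(4),s['force'].round(2),s['moment'].round(3),round(s['grip_width'],4));return s
r.move_straight([.5849,-.1824,.067],rate=.02);r.wait(.2);rep('press')
r.clamp(5);r.wait(.1);rep('soft')
r.open_gripper();rep('open')
r.move_straight([.5849,-.1824,.2],rate=.2)
r.goto([.42,.0,.22],quat(1.0))
t,_=r.read_camera("top");cv2.imwrite("pics/top8.png",t[:,:,::-1])
p,d=r.read_camera("scene");cv2.imwrite("pics/scene8.png",p[:,:,::-1]);np.save("pics/scene8_d.npy",d)
f=lambda a,x,y,w,h:cv2.resize(a[y:y+h,x:x+w],(400,int(400*h/w)),interpolation=cv2.INTER_CUBIC)
cv2.imwrite("pics/v8.png",np.hstack([f(t[:,:,::-1],332,135,60,60),f(p[:,:,::-1],345,175,80,80)]))
rep('end')
E
```

```text
press 31.28 [ 0.5856 -0.1827  0.0685] [-1.78  0.53  6.04] [0.471 0.299 0.033] 0.0576
soft 31.6 [ 0.5856 -0.1827  0.0685] [-1.6   1.14  5.23] [ 0.327  0.316 -0.04 ] 0.0581
open 32.33 [ 0.5849 -0.1824  0.0669] [-0.44 -0.46 -0.5 ] [ 0.055 -0.186 -0.014] 0.0938
end 34.22 [ 0.4207 -0.0007  0.2198] [-0.45  0.71 -1.05] [ 0.008 -0.137  0.039] 0.0942
```

View pics/v8.png

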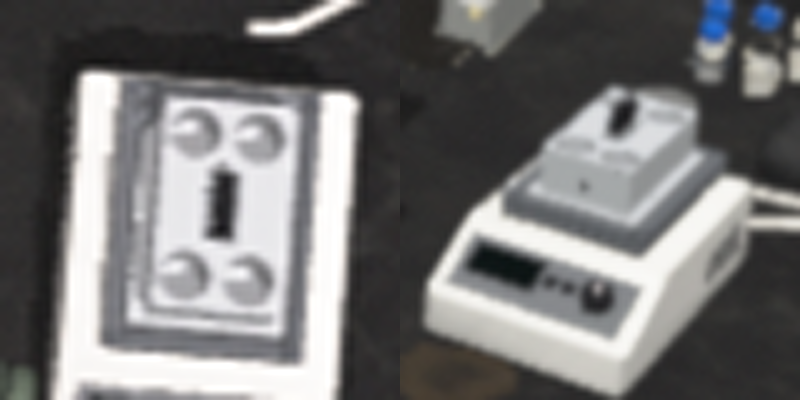

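The block sits flat in the pocket. In the top crop the cut corner is at (140,110), in the pocket's cut corner, and the wing stands clear of the slot at (222,205). Next I'll lock it.

```bash
python3 - <<'E'
from h import *
def rep(t):
    s=r.get_state();q=s['eef_rot'];M=R.from_quat([q[1],q[2],q[3],q[0]]).as_matrix()
    print(t,round(s['time'],2),np.arctan2(M[1,0],M[0,0]).round(3),s['eef_pos'].round(4),s['force'].round(2),s['moment'].round(3),round(s['grip_width'],4));return s
c=np.array([.584,-.1824]);Z0=.115-TO;y0=1.485
r.goto([.584,-.1824,.17],quat(y0))
r.move_straight([.584,-.1824,Z0],rate=.08);r.wait(.2);rep('down')
r.clamp(8);r.wait(.1);s=rep('grip')
r.clamp(20);rep('grip20')
for k in range(1,7):
    y=y0-k*1.571/6;r.movej(r.ik([.584,-.1824,Z0-.002*k/6],quat(y)));s=rep(round(y,3))
    if abs(s['moment'][2])>.6 or np.linalg.norm(s['force'])>25:print('stop');break
E
```

```text
down 36.44 1.485 [ 0.5845 -0.1826  0.0992] [-0.33 -0.91  0.04] [ 0.024 -0.167 -0.015] 0.0939
grip 37.82 1.485 [ 0.584  -0.1825  0.0985] [-0.37 -0.73 -0.3 ] [-0.066 -0.118 -0.006] 0.0077
grip20 38.03 1.485 [ 0.584  -0.1825  0.0985] [ 0.98 -1.53  0.01] [-0.055 -0.127  0.02 ] 0.0077
1.223 38.39 1.226 [ 0.584  -0.1824  0.0982] [ 0.47  0.14 -0.25] [-0.084 -0.177 -0.083] 0.008
0.961 38.75 0.966 [ 0.5841 -0.1823  0.0978] [ 0.15 -0.49  0.26] [-0.005 -0.161 -0.016] 0.0078
0.7 39.11 0.704 [ 0.5842 -0.1822  0.0975] [ 1.24 -0.23 -0.39] [ 0.04  -0.317 -0.083] 0.0078
0.438 39.47 0.443 [ 0.5842 -0.1822  0.0972] [ 0.17  0.19 -0.85] [-0.026 -0.364 -0.014] 0.008
0.176 39.83 0.181 [ 0.5843 -0.1822  0.0969] [ 1.53  0.79 -1.94] [ 0.103 -0.427 -0.065] 0.008
-0.086 40.18 -0.081 [ 0.5844 -0.1822  0.0965] [ 2.06  0.6  -1.48] [ 0.165 -0.545  0.018] 0.0079
```

Nearly at the stop. I'll turn a little further until the stop shows in the moment, then release and look.

```bash
python3 - <<'E'
from h import *
def rep(t):
    s=r.get_state();q=s['eef_rot'];M=R.from_quat([q[1],q[2],q[3],q[0]]).as_matrix()
    print(t,round(s['time'],2),np.arctan2(M[1,0],M[0,0]).round(3),s['eef_pos'].round(4),s['force'].round(2),s['moment'].round(3),round(s['grip_width'],4));return s
for y in(-.105,-.12,-.135):
    r.movej(r.ik([.5842,-.1822,.0968],quat(y)));r.wait(.1);s=rep(y)
    if abs(s['moment'][2])>.3:break
r.clamp(3);rep('soft');r.open_gripper();rep('open')
r.move_straight([.5842,-.1822,.2],rate=.2)
r.goto([.42,.0,.22],quat(.6))
t,_=r.read_camera("top");cv2.imwrite("pics/top9.png",t[:,:,::-1])
p,d=r.read_camera("scene");cv2.imwrite("pics/scene9.png",p[:,:,::-1]);np.save("pics/scene9_d.npy",d)
f=lambda a,x,y,w,h:cv2.resize(a[y:y+h,x:x+w],(400,int(400*h/w)),interpolation=cv2.INTER_CUBIC)
cv2.imwrite("pics/v9.png",np.hstack([f(t[:,:,::-1],332,135,60,60),f(p[:,:,::-1],345,175,80,80)]))
rep('end')
E
```

```text
-0.105 40.53 -0.103 [ 0.5843 -0.1822  0.0966] [ 3.32 -0.04 -3.23] [ 0.028 -0.771  0.206] 0.008
-0.12 40.88 -0.12 [ 0.5842 -0.1822  0.0966] [ 3.83  0.57 -4.2 ] [ 0.033 -0.889  0.272] 0.008
-0.135 41.23 -0.135 [ 0.5842 -0.1822  0.0966] [ 4.29  0.49 -5.66] [-0.034 -0.929  0.274] 0.0081
soft 41.45 -0.136 [ 0.5842 -0.1825  0.097 ] [ 4.12 -0.36 -4.33] [-0.129 -0.746 -0.011] 0.0085
open 42.79 -0.135 [ 0.5842 -0.1822  0.0968] [ 0.05  0.26 -0.91] [-0.014 -0.032  0.023] 0.0937
end 44.52 0.598 [ 0.4209 -0.0008  0.2198] [-0.49 -1.2   0.55] [ 0.022 -0.155 -0.049] 0.094
```

View pics/v9.png

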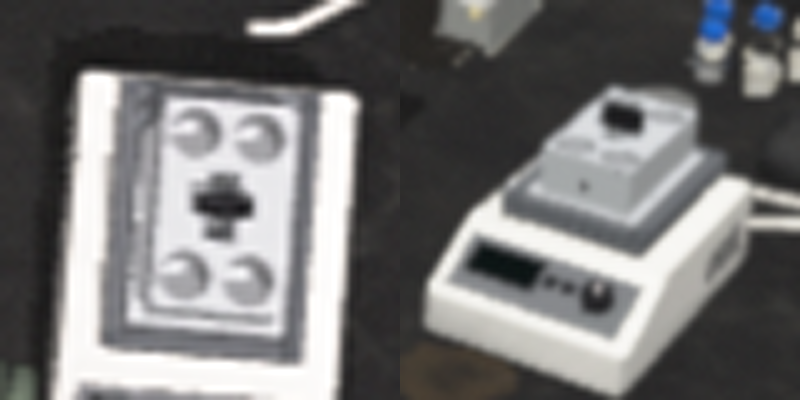

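View pics/top9.png

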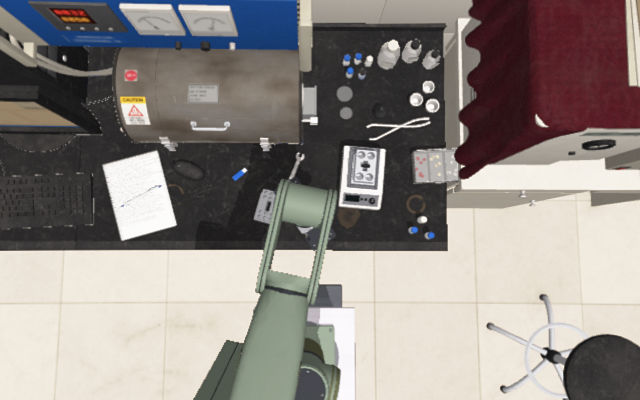

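The wing lies across the slot at crop (222,205), the block is unchanged, and the tube block, spanner, stick, mouse and vials are where they started. I'm handing the job in.

```bash
python3 - <<'E'
from h import *
s=r.get_state();print(s['time'],abs(s['dq']).max(),s['force'])
r.finish_job()
E
```

```text
44.525 0.003129915857610568 [-0.49362497 -1.2012409   0.55172194]
the job is handed in; nothing more can be done
```

I fitted the vial block on the heater, locked it with the wing, and handed the job in at 44.5 s with the arm clear and still. No verdict is reported.

**What I did:**
1. I turned the wing back to its stop.
2. I carried the vial block over in front of the furnace and lowered it over the wing with no side contact.
3. I turned the wing clockwise to the other stop, let go and moved the arm away.

**Last checks:**
- **Seating:** the block met the pocket floor at reported TCP height 0.0685 m, exactly where it should if seated. The last pictures show it flat and square, with its cut corner in the pocket's cut corner.
- **Lock:** the wing stopped turning at the tool angle expected for 1.57 rad, with the resisting moment rising to 0.27 N m. The picture shows it across the slot. I did not measure its final angle from the image.
- **Other things:** by eye in the last top picture, the tube block, vials, mouse, spanner and stick are where they started. The arm half hides the tube block there.

**What disagreed:**
- **Fingertip height:** the fingertips stood about 16.5 mm above the reported TCP, not 19 mm below it as stated. My first clamp therefore closed in the air above the wing. I touched the wing's top to measure the offset and used it for every height after that.
- **Held block:** the scene camera put the held block about 2 mm to one side of where I expected it. I kept the position found by gripping in y and moved 0.7 mm in x, and it went in cleanly.
- **Wing angle at 0:** the image read it about 2.4 degrees off the shaker's axis, within the 7 degrees allowed. I put this down to the wing's side face showing in the picture.

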